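# Dock the clay moisture probes and close the tote stack

### The arm

A 6-joint arm with a two-finger parallel gripper is mounted at the origin on the work surface. World frame = base frame: x ahead of the robot, y to its left, z up, the work surface at z = 0. Lengths are in mm, angles in rad, forces in N, time in s.
With the tool pointing down it reaches from about 350 to 775 mm from the base axis. Payload 5.5 kg.
Tool frame: the origin (TCP) lies at the very end of the fingers, on their centre line; the grasp point (between the pads) lies r.grip_depth behind it (r.grip_depth is the distance from the TCP to the grasp point, in mm); z points along the fingers, y is the line along which they close (so a half turn about z gives the same grasp; the last joint's range is limited). The gripper opens to 85 mm and grips with 20 to 120 N. Pads are 22 mm wide; open, the fingers measure 114 mm over their backs; the gripper's body (76 mm by 85 mm) begins 54 mm behind the grasp point. The pads swing forward as they close: fully open they stand 13 mm farther back than shut.
Start: joints at [1.126, 0.313, 0.046, 1.304, 0, 1.431], TCP at [172.584, 548.531, 231.323] pointing down, gripper open.
Joint ranges: [-2.76, 2.76], [-0.86, 1.69], [-1.03, 1.26], [-2.2, 2.34], [-1.47, 1.5], [-3.14, 3.14]. Speed limits (rad/s): [2.57, 2.57, 3.14, 3.14, 3.14, 3.14].

### API

Orientations are given as [roll, pitch, yaw] about the fixed x, y, z axes, in that order (R = Rz(yaw) Ry(pitch) Rx(roll)).
In Python, from bench import r gives the robot as it stands.
- The arm moves only by the shell command python3 -m creep 'ROWS' [OPENING] [FORCE]. ROWS is JSON, a list of rows, each an object with "xyz": the shift along the tool's x, y, z in m, a list of three; "angular": the turn, a rotation vector about the tool's x, y, z in rad, a list of three. In form: [{"xyz": [x, y, z], "angular": [ax, ay, az]}, ...]. A call has 1 to 12 rows; each row is the pose to reach, as a shift and turn from the pose commanded when the call began, along the tool's axes at that moment; what a row does not reach only later rows make up. A row lasts 1/8 s, in which the tool goes at most 62.5 mm and 10.7 degrees, less where a joint would pass 70% of its speed; a pose out of reach is approached as far as the arm can. A call with a gripper value outside its range is refused whole. OPENING is the finger opening in m, from 0 to 0.0854, set as the call begins (- or left out, the last holds). The fingers move at their own pace and stop on an object; FORCE is the grip in N (left out, the last holds). Time passes only in rows, so rows that repeat a pose let the fingers close. It gives the time, the measured TCP pose, the force, the opening and the grip force at its end, in the units of the state.
- r.get_state(): the state, without advancing time (a new reading comes with each control period).
- r.get_image(name): name is "scene" or "top" or "wrist"; returns the picture (480x640x3 uint8, red, green, blue); there is no depth.
- r.camera_model(name): a dict with "intrinsics" (3x3 intrinsics, pixels), "k1" (the pictures are not rectified: a ray, as slopes to the right and down, at radius r is drawn at 1 + k1 r^2 times it, then the intrinsics apply), "extrinsics" (4x4, takes a point from camera to world coordinates); the wrist camera has in their place "hand_eye" (4x4, takes a point from camera to tool coordinates, whose origin is the TCP and whose axes are the flange's). Camera axes: x right, y up, looking along -z (the intrinsics and any distortion apply to the point x, -y, -z); pixel columns grow to the right and rows downward; lengths in mm; the calibration is good to about 2 mm. A picture is of the moment at which its call begins: read the wrist's pose just before it. camera_model takes no time and is no camera call.
- r.job_done(): hands the job in; it is judged then, once.
Trained networks look in the newest picture that a camera, given by its name, has taken for a name from the list of things; names that differ only in an ending like _2 or _b are one class to them, and where a whole thing is asked for, a point or a joint stands for the part that bears it (a point fixed in the world has none). Each returns a list of dicts, best first, with "conf" (0 to 1); they miss things now and then, are a little off and sometimes report something else, mostly with a low value. They report only what shows in the picture. A call takes as long as a camera call.
- r.find_in(thing, camera): "point" ([x, y, z] in mm, in the coordinates of the camera as it stood for that picture, good to about 4 mm: the middle of the surface that is visible of it).
- r.place_of(thing, camera): "point" ([x, y, z] in mm, in the coordinates of the camera as it stood for that picture, good to about 4 mm: a listed point, or the origin of a listed thing).
The state is a dict: "time_s": time; "q": joint angles; "qvel": joint speeds; "joint_torque": joint torques, N m; "position": TCP position; "orientation": TCP orientation; "force": force on the tool from outside, world axes, zero at the start; "torque": the same for the moment, N m; "grip_width": finger opening in mm; "grip_force": force on a finger pad.
Only numpy, scipy, OpenCV 4.12 (cv2) and the standard library are available. Lean on these libraries where they do the work, as an engineer would, in place of code of your own. Each camera call takes 0.05 s, during which the arm holds its last target. There are 200 camera calls.

### The job

The moisture probes have finished in the terracotta test blocks: move every one into the dock in the base tote, one to a socket, upright and pushed fully home. Then put the empty tote with the handle bar squarely on top of the base tote, turned so that its feet stand on the base's ledges and it stacks level above the probes instead of nesting down onto them. Leave the other things on the bench where they are.

Things in the scene. Friction and masses are not known exactly. Their poses are not given: they have to be found in the camera images.
- base: base tote (1.6-2.4 kg, loose): grey open stack-nest tote, 272 x 178 mm at the rim, 234 x 114 at the floor, 90 high, walls 4. Origin: centre of its underside; x along its length, z up. Its +x end wall is dipped (48 mm high), its -x end is full height. On its floor a grey dock, 212 mm (x) by 70 mm (y), top 36 mm above the origin, with a row of six sockets along x on the centre line
- base_ledge (a point): point on the base tote's centre line at the level of its four ledges, 80 mm above its underside; axes as the base. The ledges, each 28 mm long, stand inward from the long walls at x = +90 and x = -50 mm, up to 60 mm from the centre line. When the cover tote is stacked, the centre of its underside is here (about 6 mm side play)
- cover: empty cover tote (0.24-0.39 kg, loose): the same tote without dock, with a handle bar across its middle. Origin: centre of its underside; x along its length to its dipped end, z up; starts upright on the bench, yaw varies widely. Four feet at its underside, each 28 mm long, stand out from the long sides at x = -90 and x = +50 mm, to 75 mm from the centre line
- cover_grip (a point): middle of the cover tote's handle bar, 82 mm above its underside; the bar runs along the tote's y (150 mm), is 14 mm wide along x and 16 mm tall, clear in front, behind and below
- cover_dip (a point): middle of the top edge of the cover tote's dipped end wall, 122 mm along its +x and 48 mm above its underside. This end over the base's full-height end (half a turn from the base's yaw): feet land on ledges, the tote stacks. Facing the same way as the base: feet miss, it nests 10 mm or more lower, on the probes
- socket0 (a point): mouth of a dock socket, at the dock's top, x = -90 mm along the base tote: square, 10 x 10 mm, its edge chamfered 2 mm, 32 mm deep, opening straight up; a probe fully home has its head's underside on the dock and its tip 30 mm below this point. Axes as the base tote
- socket1 (a point): mouth of a dock socket, at the dock's top, x = -54 mm along the base tote: square, 10 x 10 mm, its edge chamfered 2 mm, 32 mm deep, opening straight up; a probe fully home has its head's underside on the dock and its tip 30 mm below this point. Axes as the base tote
- socket2 (a point): mouth of a dock socket, at the dock's top, x = -18 mm along the base tote: square, 10 x 10 mm, its edge chamfered 2 mm, 32 mm deep, opening straight up; a probe fully home has its head's underside on the dock and its tip 30 mm below this point. Axes as the base tote
- socket3 (a point): mouth of a dock socket, at the dock's top, x = 18 mm along the base tote: square, 10 x 10 mm, its edge chamfered 2 mm, 32 mm deep, opening straight up; a probe fully home has its head's underside on the dock and its tip 30 mm below this point. Axes as the base tote
- socket4 (a point): mouth of a dock socket, at the dock's top, x = 54 mm along the base tote: square, 10 x 10 mm, its edge chamfered 2 mm, 32 mm deep, opening straight up; a probe fully home has its head's underside on the dock and its tip 30 mm below this point. Axes as the base tote
- socket5 (a point): mouth of a dock socket, at the dock's top, x = 90 mm along the base tote: square, 10 x 10 mm, its edge chamfered 2 mm, 32 mm deep, opening straight up; a probe fully home has its head's underside on the dock and its tip 30 mm below this point. Axes as the base tote
- probe0: moisture probe (may be absent), 64 mm long, 40 g: thin steel shaft 8 mm across, 30 mm long, chamfered tip, under a white round head 16 mm across, 34 mm tall. Origin at the shaft's tip, z up towards the head (head spans 30 to 64 mm). Starts upright, shaft in the 11 mm square hole of a fixed terracotta block (50 x 50 x 40 mm), head standing on the block
- probe1: moisture probe (may be absent), 64 mm long, 40 g: thin steel shaft 8 mm across, 30 mm long, chamfered tip, under a white round head 16 mm across, 34 mm tall. Origin at the shaft's tip, z up towards the head (head spans 30 to 64 mm). Starts upright, shaft in the 11 mm square hole of a fixed terracotta block (50 x 50 x 40 mm), head standing on the block
- probe2: moisture probe (may be absent), 64 mm long, 40 g: thin steel shaft 8 mm across, 30 mm long, chamfered tip, under a white round head 16 mm across, 34 mm tall. Origin at the shaft's tip, z up towards the head (head spans 30 to 64 mm). Starts upright, shaft in the 11 mm square hole of a fixed terracotta block (50 x 50 x 40 mm), head standing on the block
- probe3: moisture probe (may be absent), 64 mm long, 40 g: thin steel shaft 8 mm across, 30 mm long, chamfered tip, under a white round head 16 mm across, 34 mm tall. Origin at the shaft's tip, z up towards the head (head spans 30 to 64 mm). Starts upright, shaft in the 11 mm square hole of a fixed terracotta block (50 x 50 x 40 mm), head standing on the block
- probe4: moisture probe (may be absent), 64 mm long, 40 g: thin steel shaft 8 mm across, 30 mm long, chamfered tip, under a white round head 16 mm across, 34 mm tall. Origin at the shaft's tip, z up towards the head (head spans 30 to 64 mm). Starts upright, shaft in the 11 mm square hole of a fixed terracotta block (50 x 50 x 40 mm), head standing on the block
- probe5: moisture probe (may be absent), 64 mm long, 40 g: thin steel shaft 8 mm across, 30 mm long, chamfered tip, under a white round head 16 mm across, 34 mm tall. Origin at the shaft's tip, z up towards the head (head spans 30 to 64 mm). Starts upright, shaft in the 11 mm square hole of a fixed terracotta block (50 x 50 x 40 mm), head standing on the block
- jar: lidded blue glaze jar, 70 mm across, 85 mm high; bystander. Origin at the centre of its underside
- bowl: small white bowl upside down, 100 mm across, 46 mm high; bystander. Origin at the centre of its underside
- rib: wooden rib, 90 x 40 x 6 mm, flat on the bench; bystander. Origin at the centre of its underside
- paddle: wooden paddle, 140 x 32 x 10 mm, flat on the bench; bystander. Origin at the centre of its underside

How it is judged:
By the outcome, as a careful person would: the job done as asked, in the order asked, and still so for the second after the job is handed in, with the robot touching nothing.
Of probe0, probe1, probe2, probe3, probe4, probe5 only 4 to 6 are there at a start; the rules pass over those that are not, and their reading is None.
At some moment in a run one of cover may be knocked a few centimetres aside while the robot is not near it.
It also fails if it takes over 210 s, if anything falls off the work surface, if the arm or the gripper's body presses on something with over 40 N, if the wrist force passes 120 N, or if a joint passes its speed limit or range.

## Working session

There is one attempt and no reset: what is moved stays moved. The work goes in short steps, Python scripts to look and compute and a shell command to move; the robot and the scene stay as the last step left them, time stands still between calls to the robot, and variables do not carry over. Pictures are saved under pics/ and viewed, at most 14 in all, crops included, and the job is handed in when it is done.

```bash
mkdir -p pics; ls; python3 - <<'E'
from bench import r
import cv2, numpy as np
s=r.get_state();print(s['position'],s['orientation'],r.grip_depth,s['time_s'],s['grip_width'])
for c in ['scene','top','wrist']:
    im=r.get_image(c); cv2.imwrite(f'pics/{c}0.png',im[:,:,::-1])
    m=r.camera_model(c); print(c,{k:np.round(v,3).tolist() for k,v in m.items()})
E
```

```text
pics
[172.33438385 548.01425807 230.40222666] [-3.13974751e+00 -2.49347911e-04  2.83681434e+00] 18.700000000000003 0.0 85.31727520688545
scene {'intrinsics': [[453.245, 0.0, 318.089], [0.0, 453.245, 235.365], [0.0, 0.0, 1.0]], 'k1': 0.04, 'extrinsics': [[0.736, -0.405, 0.543, 1072.792], [0.677, 0.438, -0.591, -502.991], [0.001, 0.803, 0.597, 637.881], [0.0, 0.0, 0.0, 1.0]]}
top {'intrinsics': [[523.84, 0.0, 325.056], [0.0, 523.84, 242.994], [0.0, 0.0, 1.0]], 'k1': -0.104, 'extrinsics': [[0.025, 0.987, -0.158, 395.075], [-1.0, 0.027, 0.014, 52.369], [0.018, 0.157, 0.987, 1198.419], [0.0, 0.0, 0.0, 1.0]]}
wrist {'intrinsics': [[335.26, 0.0, 324.348], [0.0, 335.26, 236.361], [0.0, 0.0, 1.0]], 'k1': -0.012, 'hand_eye': [[-0.0, 0.957, 0.291, 74.434], [1.0, 0.0, -0.001, 0.398], [-0.001, 0.291, -0.957, -143.119], [0.0, 0.0, 0.0, 1.0]]}
```

View pics/top0.png

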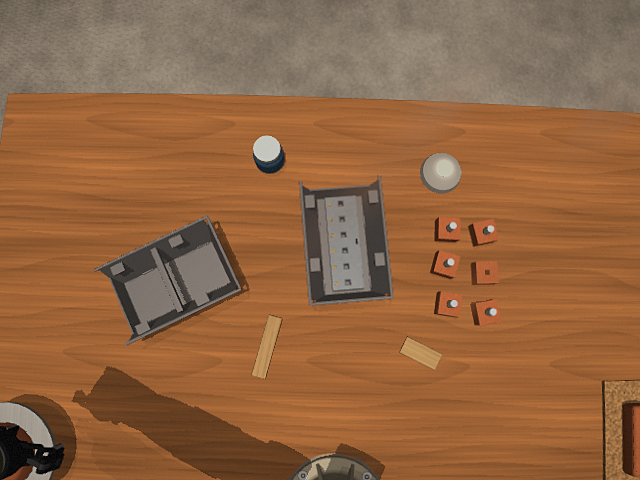

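View pics/scene0.png

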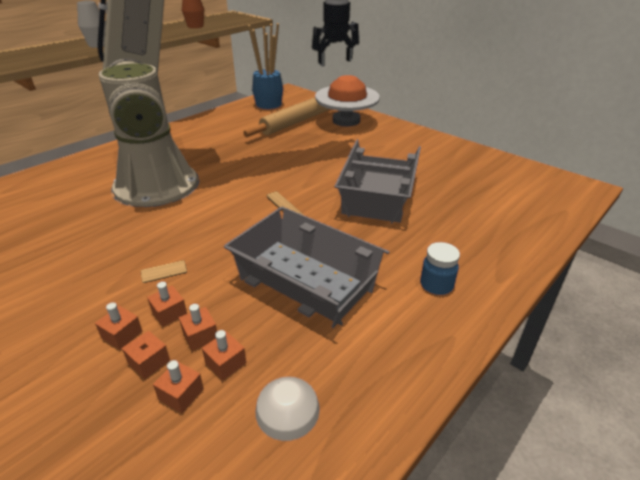

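```bash
cat > h.py <<'E'
from bench import r
import cv2, numpy as np
from scipy.spatial.transform import Rotation as Ro
def tool():
    s=r.get_state(); T=np.eye(4); T[:3,:3]=Ro.from_euler('xyz',s['orientation']).as_matrix(); T[:3,3]=s['position']; return T
def cam(name,T=None):
    m=r.camera_model(name); K=np.array(m['intrinsics'])
    E=np.array(m['extrinsics']) if name!='wrist' else (tool() if T is None else T)@np.array(m['hand_eye'])
    return K,m['k1'],E
def ray(c,uv):
    K,k,E=c; n=cv2.undistortPoints(np.array([[uv]],float),K,np.array([k,0,0,0,0]))[0,0]
    return E[:3,3],E[:3,:3]@np.array([n[0],-n[1],-1])
def at_z(c,uv,z):
    o,d=ray(c,uv); return o+d*(z-o[2])/d[2]
def tri(obs):
    A=np.zeros((3,3));b=np.zeros(3);L=[]
    for c,uv in obs:
        o,d=ray(c,uv); d=d/np.linalg.norm(d); P=np.eye(3)-np.outer(d,d);A+=P;b+=P@o;L.append((o,P))
    x=np.linalg.solve(A,b); return x,max(np.linalg.norm(P@(x-o)) for o,P in L)
def proj(c,p):
    K,k,E=c; q=E[:3,:3].T@(np.array(p)-E[:3,3]); a=q[0]/-q[2];b=-q[1]/-q[2];f=1+k*(a*a+b*b)
    return K[0,0]*a*f+K[0,2],K[1,1]*b*f+K[1,2]
def go(p,yaw):
    """shift in tool axes (m) and rotvec to reach TCP p (mm), tool down, yaw"""
    T=tool(); R=Ro.from_euler('xyz',[np.pi,0,yaw]).as_matrix()
    return np.round(T[:3,:3].T@(np.array(p)-T[:3,3])/1000,4), np.round(Ro.from_matrix(T[:3,:3].T@R).as_rotvec(),4)
def white(im,roi,amin=15):
    x0,y0,x1,y1=roi; h=cv2.cvtColor(im,cv2.COLOR_RGB2HSV)[y0:y1,x0:x1]
    m=((h[...,1]<60)&(h[...,2]>130)).astype(np.uint8)
    n,_,st,ce=cv2.connectedComponentsWithStats(m)
    return [(ce[i]+[x0,y0],st[i,4]) for i in range(1,n) if st[i,4]>=amin]
E
python3 - <<'E'
from h import *
ct,cs=cam('top'),cam('scene')
a=white(r.get_image('top'),(425,205,510,325)); b=white(r.get_image('scene'),(90,270,245,390))
print(len(a),len(b))
for u,n in a:
    for v,k in b:
        x,e=tri([(ct,u),(cs,v)])
        if e<8: print(np.round(u),n,np.round(v),k,np.round(x),round(e,1))
for th in ['socket0','socket5','base','cover_grip','cover_dip','base_ledge','cover']:
    for c,cc in (('top',ct),('scene',cs)):
        for d in r.place_of(th,c)[:2]: print(th,c,round(d['conf'],2),np.round((cc[2]@np.append(d['point'],1))[:3]))
E
```

```text
5 5
[453. 225.] 38 [220. 334.] 66 [ 622. -246.   71.] 0.8
[490. 229.] 34 [162. 285.] 46 [ 590. -296.  194.] 7.5
[490. 229.] 34 [172. 365.] 79 [ 617. -331.   71.] 0.4
[450. 262.] 35 [194. 307.] 57 [ 541. -239.   71.] 0.4
[454. 303.] 43 [162. 285.] 46 [ 451. -246.   71.] 0.5
[493. 312.] 36 [111. 306.] 56 [ 434. -333.   71.] 0.6
socket0 top 0.96 [568.  -8.  39.]
socket0 top 0.9 [679.   1.  35.]
socket0 scene 0.96 [605.  -6.  36.]
socket0 scene 0.89 [533. -15.  35.]
socket5 top 0.96 [568.  -8.  39.]
socket5 top 0.9 [679.   1.  35.]
socket5 scene 0.96 [605.  -6.  36.]
socket5 scene 0.89 [533. -15.  35.]
base top 0.72 [677.   2.  36.]
base top 0.6 [581.  -6.   2.]
base scene 0.71 [481. 373.  -2.]
base scene 0.58 [586. -10.  -2.]
cover_grip top 0.81 [489. 375.  82.]
cover_dip top 0.91 [427. 482.  49.]
cover_dip scene 0.78 [429. 482.  44.]
cover_dip scene 0.18 [603.  -8.  38.]
base_ledge top 0.89 [587.  -9.  85.]
cover top 0.91 [486. 374.  -6.]
cover scene 0.68 [482. 374.  -1.]
```

```bash
python3 - <<'E'
from h import *
print(go([585,-5,250],np.pi+.085))
E
```

```text
(array([-0.5595, -0.4043, -0.0187]), array([ 1.000e-04,  1.000e-04, -3.898e-01]))
```

```bash
python3 -m creep '[{"xyz":[-0.05,-0.036,-0.019],"angular":[0,0,-0.1]},{"xyz":[-0.1,-0.072,-0.019],"angular":[0,0,-0.2]},{"xyz":[-0.15,-0.108,-0.019],"angular":[0,0,-0.3]},{"xyz":[-0.2,-0.144,-0.019],"angular":[0,0,-0.39]},{"xyz":[-0.25,-0.18,-0.019],"angular":[0,0,-0.39]},{"xyz":[-0.3,-0.217,-0.019],"angular":[0,0,-0.39]},{"xyz":[-0.35,-0.253,-0.019],"angular":[0,0,-0.39]},{"xyz":[-0.4,-0.289,-0.019],"angular":[0,0,-0.39]},{"xyz":[-0.45,-0.325,-0.019],"angular":[0,0,-0.39]},{"xyz":[-0.5,-0.361,-0.019],"angular":[0,0,-0.39]},{"xyz":[-0.54,-0.39,-0.019],"angular":[0,0,-0.39]},{"xyz":[-0.56,-0.404,-0.019],"angular":[0,0,-0.39]}]' 0.04 30
python3 -m creep '[{"xyz":[0,0,0],"angular":[0,0,0]},{"xyz":[0,0,0],"angular":[0,0,0]}]'
python3 - <<'E'
from h import *
T=tool(); np.save('T1.npy',T); im=r.get_image('wrist'); cv2.imwrite('pics/w1.png',im[:,:,::-1])
print(T[:3,3],r.get_state()['force'],r.get_state()['q'])
c=cam('wrist',T)
for x in (-90,-54,-18,18,54,90): print(x,np.round(proj(c,[585+x,-6+x*.085,36])))
print(go([530,-288,220],np.pi+.085))
E
```

```text
time_s: 2.45
position: [586.9, -7.6, 249.8]
orientation: [-3.141, 0.0, -3.059]
force: [-1.3, 0.7, -0.1]
grip_width: 39.7
grip_force: 0.0
time_s: 2.7
position: [585.0, -4.3, 250.2]
orientation: [3.141, -0.001, -3.056]
force: [-0.1, -0.4, -0.9]
grip_width: 40.0
grip_force: 0.0
[584.9560648   -4.33810285 250.18414671] [ 0.48113889  0.31842718 -0.33655308] [-1.44177612e-01  3.29158198e-01  1.14832778e-01  1.35693075e+00
  3.43344463e-04 -2.30331542e-01]
-90 [322. 118.]
-54 [322. 155.]
-18 [322. 189.]
18 [322. 222.]
54 [322. 253.]
90 [322. 282.]
(array([ 0.0791, -0.2783,  0.0303]), array([ 0.0004, -0.0004,  0.0012]))
```

View pics/w1.png

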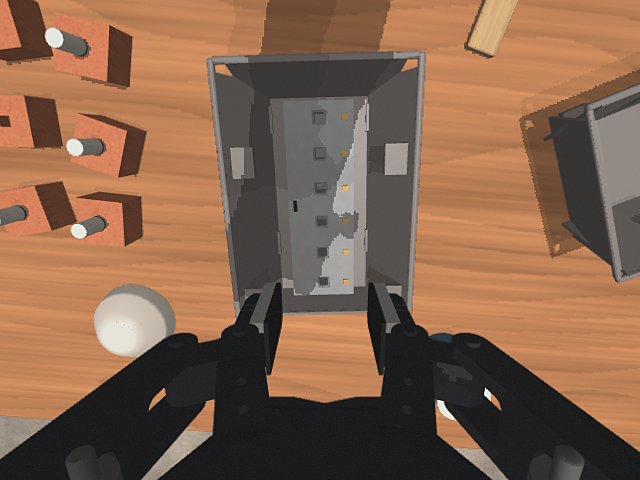

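```bash
python3 -m creep '[{"xyz":[0.016,-0.056,0.006],"angular":[0,0,0]},{"xyz":[0.032,-0.111,0.012],"angular":[0,0,0]},{"xyz":[0.048,-0.167,0.018],"angular":[0,0,0]},{"xyz":[0.064,-0.222,0.024],"angular":[0,0,0]},{"xyz":[0.079,-0.278,0.03],"angular":[0,0,0]},{"xyz":[0.079,-0.278,0.03],"angular":[0,0,0]},{"xyz":[0.079,-0.278,0.03],"angular":[0,0,0]}]'
cat > hole.py <<'E'
from h import *
def holes(im,c,P,z=36,w=9):
    g=cv2.GaussianBlur(cv2.cvtColor(im,cv2.COLOR_RGB2GRAY),(0,0),1).astype(float); out=[]
    for p in P:
        u,v=np.round(proj(c,[p[0],p[1],z])).astype(int)
        s=g[v-w:v+w+1,u-w:u+w+1]; lo,hi=np.percentile(s,3),np.percentile(s,75)
        m=np.clip((lo+hi)/2-s,0,None); yy,xx=np.mgrid[v-w:v+w+1,u-w:u+w+1]
        out.append([(m*xx).sum()/m.sum(),(m*yy).sum()/m.sum()])
    return np.array(out)
E
python3 - <<'E'
from hole import *
X=np.array([-90,-54,-18,18,54,90.]); P=np.c_[585+X*.996,-6+X*.085]
im=cv2.imread('pics/w1.png')[:,:,::-1].copy(); cw=cam('wrist',np.load('T1.npy')); ct=cam('top')
hw=holes(im,cw,P); ht=holes(cv2.imread('pics/top0.png')[:,:,::-1].copy(),ct,P,w=5)
for a,b in zip(hw,ht):
    x,e=tri([(cw,a),(ct,b)]); print(np.round(a,1),np.round(b,1),np.round(x,1),round(e,1),np.round(at_z(cw,a,36),1),np.round(at_z(ct,b,36),1))
T=tool(); np.save('T2.npy',T); im=r.get_image('wrist'); cv2.imwrite('pics/w2.png',im[:,:,::-1]); c=cam('wrist',T)
print(T[:3,3])
H=[(622,-246),(617,-331),(541,-239),(451,-246),(434,-333)]
for p in H: print(np.round(proj(c,[*p,74])))
for w in white(im,(0,0,640,400),60): print(np.round(w[0],1),w[1],np.round(at_z(c,w[0],74)))
E
```

```text
time_s: 3.62
position: [530.4, -287.5, 220.5]
orientation: [3.141, 0.0, -3.056]
force: [0.2, 1.0, 0.7]
grip_width: 39.9
grip_force: 0.0
[317.2 114.3] [348. 281.] [493.8 -17.   61.7] 1.2 [492.2 -18.8  36. ] [496.4 -17.3  36. ]
[317.4 155.4] [346.3 264.8] [533.9 -14.7  18.3] 1.1 [532.3 -15.3  36. ] [532.4 -12.9  36. ]
[319.6 189.9] [344.6 249.1] [572.9 -10.2   3.3] 0.2 [567.9 -10.2  36. ] [567.8  -8.4  36. ]
[321.1 221.6] [343.2 233.5] [606.1  -5.4  21.7] 0.2 [602.6  -5.7  36. ] [603.4  -4.5  36. ]
[321.5 251.6] [341.7 218. ] [642.2  -1.6  21.7] 0.5 [637.4  -2.4  36. ] [ 6.389e+02 -5.000e-01  3.600e+01]
[321.6 280.3] [340.2 202.6] [678.2   2.1  22.8] 1.1 [6.726e+02 6.000e-01 3.600e+01] [674.6   3.7  36. ]
[ 530.35160512 -287.47789246  220.51343271]
[358. 316.]
[271. 305.]
[376. 237.]
[382. 133.]
[277. 101.]
[277.5 101.6] 307 [ 434. -333.   74.]
[381.4 132.3] 282 [ 451. -246.   74.]
[599.1 160. ] 470 [457. -58.  74.]
[576.8 267.7] 12628 [555. -47.  74.]
[375.1 237.1] 214 [ 541. -240.   74.]
[357.8 316.3] 179 [ 623. -246.   74.]
[347.5 378.7] 2517 [ 696. -248.   74.]
[591.1 385.3] 102 [684.  10.  74.]
```

View pics/w2.png

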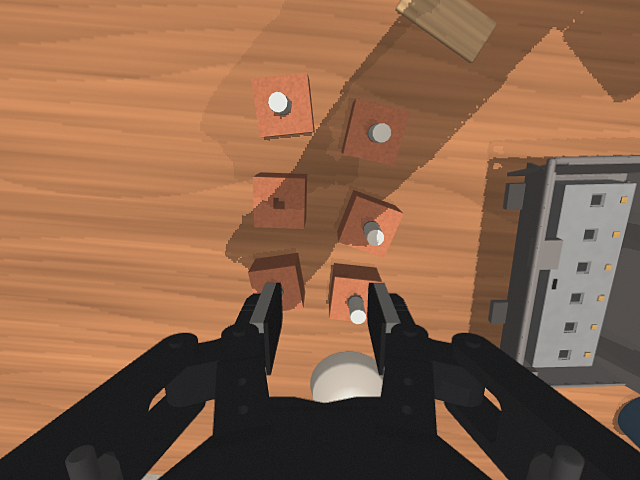

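```bash
python3 - <<'E'
from hole import *
c=cam('wrist',np.load('T2.npy')); im=cv2.imread('pics/w2.png')[:,:,::-1].copy()
cw=cam('wrist',np.load('T1.npy'))
# view 1 eyeballed hole outline centres, view 2 likewise; triangulate
a=[(319,118),(320,154),(321,188),(322,221),(322,252),(323,281)]
b=[(598,200),(590,234),(583,267),(576,298),(570,327),(564,355)]
for i in range(6):
    x,e=tri([(cw,a[i]),(c,b[i])]); print(np.round(x,1),round(e,1),np.round(at_z(cw,a[i],36),1),np.round(at_z(c,b[i],36),1))
print(go([451,-246,130],np.pi+.112))
E
```

```text
[495.1 -16.6  36.8] 0.5 [495.5 -16.7  36. ] [494.7 -15.8  36. ]
[530.3 -12.7  35.9] 0.3 [530.6 -12.8  36. ] [529.9 -12.7  36. ]
[565.9  -8.9  36.3] 0.2 [565.8  -8.8  36. ] [566.2  -8.6  36. ]
[602.2  -4.8  35.9] 0.3 [601.9  -4.8  36. ] [602.4  -4.9  36. ]
[637.4  -1.8  37.4] 0.1 [637.8  -1.8  36. ] [ 6.383e+02 -6.000e-01  3.600e+01]
[673.3   2.2  37.5] 0.6 [673.3   2.4  36. ] [675.    3.7  36. ]
(array([0.0758, 0.0477, 0.0907]), array([ 0.0004,  0.0003, -0.0251]))
```

```bash
python3 -m creep '[{"xyz":[0.04,0.025,0.045],"angular":[0,0,-0.01]},{"xyz":[0.076,0.048,0.09],"angular":[0,0,-0.02]},{"xyz":[0.076,0.048,0.09],"angular":[0,0,-0.02]},{"xyz":[0.076,0.048,0.09],"angular":[0,0,-0.02]}]'
python3 - <<'E'
from h import *
T=tool(); im=r.get_image('wrist'); cv2.imwrite('pics/w3.png',im[:,:,::-1]); c=cam('wrist',T)
print(T[:3,3]); print(np.round(proj(c,[451,-246,74])))
for w in white(im,(0,0,640,400),60): print(np.round(w[0],1),w[1],np.round(at_z(c,w[0],74),1))
print(go([451,-246,44],np.pi+.106))
E
```

```text
time_s: 4.18
position: [451.9, -246.5, 131.4]
orientation: [-3.14, 0.002, -3.034]
force: [1.1, 0.3, 0.8]
grip_width: 39.6
grip_force: 0.0
[ 451.86559257 -246.48113017  131.39809045]
[324. 255.]
[185.8 215.2] 499 [ 434.5 -333.5   74. ]
[323.3 254.7] 431 [ 451.  -246.7   74. ]
[588.1 344.9] 7946 [498.  -55.2  74. ]
[318.7 374. ] 340 [ 541.8 -240.3   74. ]
(array([0.0025, 0.0024, 0.0885]), array([-0.0033,  0.0039,  0.001 ]))
```

View pics/w3.png

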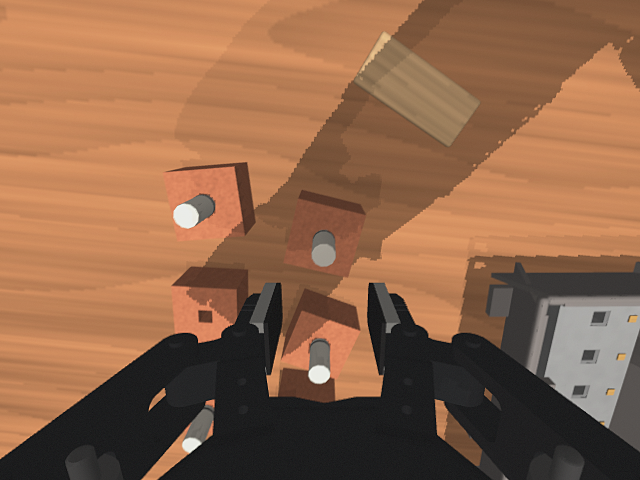

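```bash
python3 -m creep '[{"xyz":[0,0,0],"angular":[0,0,0]},{"xyz":[0,0,0],"angular":[0,0,0]}]'
python3 - <<'E'
from h import *
print(go([451,-246.5,44],np.pi+.106)); 
E
```

```text
time_s: 4.47
position: [452.5, -248.4, 131.6]
orientation: [-3.139, 0.002, -3.036]
force: [0.2, -0.2, 0.4]
grip_width: 39.9
grip_force: 0.0
(array([0.0015, 0.0022, 0.0876]), array([-0.0022,  0.0024, -0.0004]))
```

```bash
python3 -m creep '[{"xyz":[0.0015,0.002,0.04],"angular":[0,0,0]},{"xyz":[0.0015,0.002,0.075],"angular":[0,0,0]},{"xyz":[0.0015,0.002,0.0875],"angular":[0,0,0]},{"xyz":[0.0015,0.002,0.0875],"angular":[0,0,0]},{"xyz":[0.0015,0.002,0.0875],"angular":[0,0,0]}]'
python3 -m creep '[{"xyz":[0,0,0],"angular":[0,0,0]},{"xyz":[0,0,0],"angular":[0,0,0]},{"xyz":[0,0,0],"angular":[0,0,0]},{"xyz":[0,0,0],"angular":[0,0,0]},{"xyz":[0,0,0],"angular":[0,0,0]}]' 0.005 40
python3 -m creep '[{"xyz":[0,0,-0.03],"angular":[0,0,0]},{"xyz":[0,0,-0.06],"angular":[0,0,0]},{"xyz":[0,0,-0.09],"angular":[0,0,0]},{"xyz":[0,0,-0.09],"angular":[0,0,0]}]'
python3 - <<'E'
from h import *
print(go([674,2.6,130],np.pi+.106)); 
E
```

```text
time_s: 5.1
position: [450.1, -246.3, 44.1]
orientation: [-3.14, 0.002, -3.036]
force: [-0.6, -0.2, 0.3]
grip_width: 39.9
grip_force: 0.0
time_s: 5.72
position: [449.8, -246.0, 44.0]
orientation: [-3.14, 0.002, -3.036]
force: [0.5, -0.1, 5.7]
grip_width: 14.5
grip_force: 38.9
time_s: 6.22
position: [450.5, -246.5, 135.2]
orientation: [-3.138, 0.004, -3.036]
force: [0.5, 0.2, -0.4]
grip_width: 14.7
grip_force: 39.8
(array([-0.2485,  0.2243,  0.0054]), array([-0.0034,  0.0037, -0.0007]))
```

```bash
python3 -m creep '[{"xyz":[-0.04,0.036,-0.015],"angular":[-0.003,0.004,0]},{"xyz":[-0.08,0.072,-0.015],"angular":[-0.003,0.004,0]},{"xyz":[-0.12,0.108,-0.015],"angular":[-0.003,0.004,0]},{"xyz":[-0.16,0.144,-0.015],"angular":[-0.003,0.004,0]},{"xyz":[-0.2,0.18,-0.015],"angular":[-0.003,0.004,0]},{"xyz":[-0.235,0.212,-0.01],"angular":[-0.003,0.004,0]},{"xyz":[-0.2485,0.224,0.0],"angular":[-0.003,0.004,0]},{"xyz":[-0.2485,0.224,0.0],"angular":[-0.003,0.004,0]},{"xyz":[-0.2485,0.224,0.0],"angular":[-0.003,0.004,0]},{"xyz":[-0.2485,0.224,0.0],"angular":[-0.003,0.004,0]}]'
python3 - <<'E'
from h import *
T=tool(); print(go([674,2.6,80],np.pi+.106)); 
im=r.get_image('wrist'); cv2.imwrite('pics/w4.png',im[:,:,::-1]); 
E
```

```text
time_s: 7.48
position: [672.0, 2.0, 133.2]
orientation: [3.139, -0.004, -3.038]
force: [-0.5, -0.4, -0.4]
grip_width: 14.6
grip_force: 39.8
(array([-0.0022,  0.0002,  0.0532]), array([ 0.0028, -0.0039, -0.0027]))
```

View pics/w4.png

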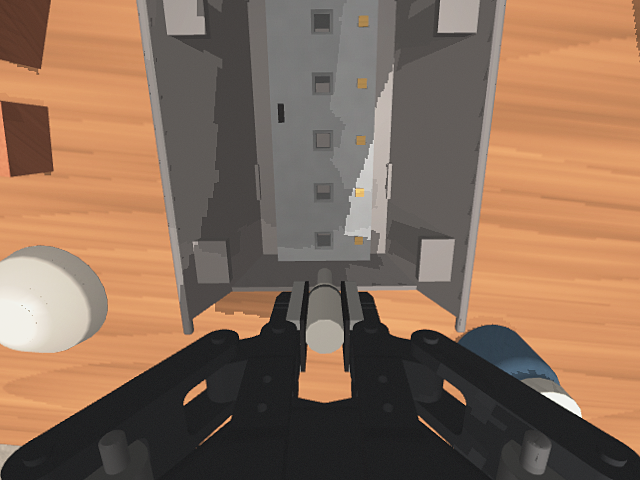

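```bash
python3 - <<'E'
from h import *
c=cam('wrist'); d=np.array([.9944,.1056])
for X,uv in zip((-54,-18,18,54,90),[(322,21),(322,84),(322,140),(323,192),(324,240)]):
    p=np.r_[np.array([584.5,-6.9])+X*d,36]; print(X,np.round(proj(c,p),1),np.round(at_z(c,uv,36)-p,1))
print(np.round(proj(c,[672,2,99])))
E
```

```text
-54 [322.9  23. ] [-1.1 -0.7  0. ]
-18 [323.1  84.6] [-0.3 -0.7  0. ]
18 [323.3 141. ] [-0.6 -0.9  0. ]
54 [323.4 192.8] [-0.6 -0.4  0. ]
90 [323.6 240.4] [-0.3  0.3  0. ]
[323. 270.]
```

```bash
python3 -m creep '[{"xyz":[-0.0015,0,0.03],"angular":[0.003,-0.004,0]},{"xyz":[-0.0015,0,0.055],"angular":[0.003,-0.004,0]},{"xyz":[-0.0015,0,0.063],"angular":[0.003,-0.004,0]},{"xyz":[-0.0015,0,0.067],"angular":[0.003,-0.004,0]},{"xyz":[-0.0015,0,0.073],"angular":[0.003,-0.004,0]},{"xyz":[-0.0015,0,0.08],"angular":[0.003,-0.004,0]},{"xyz":[-0.0015,0,0.087],"angular":[0.003,-0.004,0]},{"xyz":[-0.0015,0,0.094],"angular":[0.003,-0.004,0]},{"xyz":[-0.0015,0,0.094],"angular":[0.003,-0.004,0]}]'
```

```text
time_s: 8.65
position: [673.8, 3.1, 40.4]
orientation: [-3.14, 0.001, -3.037]
force: [-5.8, -4.4, 12.4]
grip_width: 15.0
grip_force: 41.2
```

```bash
python3 -m creep '[{"xyz":[0,0,0],"angular":[0,0,0]},{"xyz":[0,0,0],"angular":[0,0,0]},{"xyz":[0,0,0],"angular":[0,0,0]},{"xyz":[0,0,-0.03],"angular":[0,0,0]},{"xyz":[0,0,-0.06],"angular":[0,0,0]},{"xyz":[0,0,-0.095],"angular":[0,0,0]},{"xyz":[0,0,-0.095],"angular":[0,0,0]},{"xyz":[0,0,-0.095],"angular":[0,0,0]}]' 0.036 40
python3 - <<'E'
from h import *
im=r.get_image('wrist'); cv2.imwrite('pics/w5.png',im[:,:,::-1])
c=cam('wrist'); print(np.round(proj(c,[673,2,70])), [ (np.round(w[0]),w[1]) for w in white(im,(250,200,400,400),60)])
print(go([541.4,-240.2,110],np.pi+.106)); 
E
```

```text
time_s: 9.65
position: [673.5, 4.0, 133.1]
orientation: [3.141, -0.0, -3.036]
force: [-0.0, -0.0, -0.6]
grip_width: 36.0
grip_force: 0.0
[320. 253.] [(array([366., 218.]), np.int32(1266)), (array([323., 254.]), np.int32(424)), (array([355., 286.]), np.int32(69)), (array([390., 285.]), np.int32(74))]
(array([ 0.1565, -0.2291,  0.0225]), array([ 0.0007, -0.0018, -0.0006]))
```

View pics/w5.png

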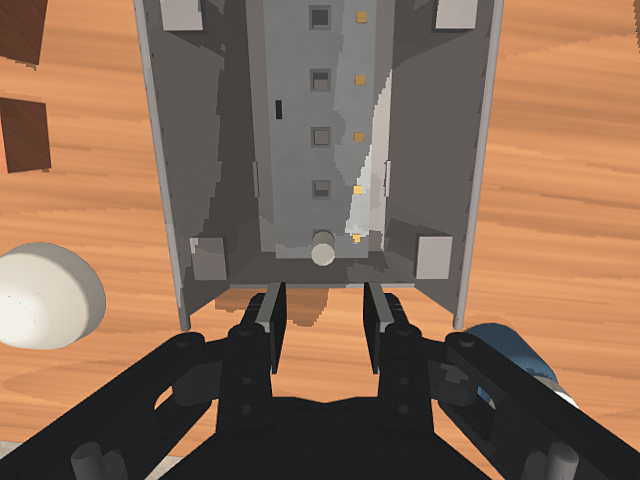

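```bash
python3 -m creep '[{"xyz":[0.03,-0.046,0],"angular":[0,0,0]},{"xyz":[0.06,-0.092,0],"angular":[0,0,0]},{"xyz":[0.09,-0.138,0],"angular":[0,0,0]},{"xyz":[0.12,-0.18,0],"angular":[0,0,0]},{"xyz":[0.1565,-0.229,0.022],"angular":[0,0,0]},{"xyz":[0.1565,-0.229,0.022],"angular":[0,0,0]},{"xyz":[0.1565,-0.229,0.022],"angular":[0,0,0]},{"xyz":[0.1565,-0.229,0.022],"angular":[0,0,0]},{"xyz":[0.1565,-0.229,0.022],"angular":[0,0,0]}]'
python3 - <<'E'
from h import *
print(go([541.4,-240.2,44],np.pi+.106)); 
im=r.get_image('wrist');c=cam('wrist')
print([ (np.round(at_z(c,w[0],74),1),w[1]) for w in white(im,(250,150,400,400),60)])
E
```

```text
time_s: 10.82
position: [543.0, -239.2, 112.0]
orientation: [-3.141, 0.001, -3.034]
force: [-0.5, 0.2, 0.6]
grip_width: 36.3
grip_force: 0.0
(array([ 0.0017, -0.0008,  0.068 ]), array([-0.0002,  0.0006,  0.0014]))
[(array([ 540.8, -240.1,   74. ]), np.int32(507)), (array([ 622.4, -246.5,   74. ]), np.int32(367))]
```

```bash
python3 -m creep '[{"xyz":[0.0018,-0.001,0.04],"angular":[0,0,0]},{"xyz":[0.0018,-0.001,0.068],"angular":[0,0,0]},{"xyz":[0.0018,-0.001,0.068],"angular":[0,0,0]},{"xyz":[0.0018,-0.001,0.068],"angular":[0,0,0]}]'
python3 -m creep '[{"xyz":[0,0,0],"angular":[0,0,0]},{"xyz":[0,0,0],"angular":[0,0,0]},{"xyz":[0,0,0],"angular":[0,0,0]},{"xyz":[0,0,0],"angular":[0,0,0]},{"xyz":[0,0,-0.03],"angular":[0,0,0]},{"xyz":[0,0,-0.06],"angular":[0,0,0]},{"xyz":[0,0,-0.095],"angular":[0,0,0]},{"xyz":[0,0,-0.095],"angular":[0,0,0]}]' 0.005 40
python3 - <<'E'
from h import *
print(go([637.9,-1.1,135],np.pi+.106)); 
E
```

```text
time_s: 11.38
position: [541.3, -241.5, 44.9]
orientation: [-3.141, 0.001, -3.036]
force: [0.5, -0.3, 0.4]
grip_width: 36.1
grip_force: 0.0
time_s: 12.38
position: [542.3, -242.8, 142.2]
orientation: [-3.138, 0.005, -3.036]
force: [0.3, -0.1, -0.3]
grip_width: 14.4
grip_force: 39.4
(array([-0.1204,  0.2303,  0.0069]), array([-0.0039,  0.005 , -0.0009]))
```

```bash
python3 -m creep '[{"xyz":[-0.025,0.046,0],"angular":[-0.002,0.002,0]},{"xyz":[-0.05,0.092,0],"angular":[-0.002,0.002,0]},{"xyz":[-0.075,0.138,0],"angular":[-0.002,0.002,0]},{"xyz":[-0.1,0.184,0],"angular":[-0.002,0.002,0]},{"xyz":[-0.12,0.23,0.007],"angular":[-0.002,0.002,0]},{"xyz":[-0.12,0.23,0.007],"angular":[-0.002,0.002,0]},{"xyz":[-0.12,0.23,0.007],"angular":[-0.002,0.002,0]},{"xyz":[-0.12,0.23,0.007],"angular":[-0.002,0.002,0]},{"xyz":[-0.12,0.23,0.007],"angular":[-0.002,0.002,0]}]'
python3 - <<'E'
from h import *
for i in range(3): print(go([637.9,-1.1,40.5],np.pi+.106), r.get_state()['position']); r.get_image('wrist')
E
```

```text
time_s: 13.5
position: [635.4, -1.5, 131.9]
orientation: [3.14, -0.002, -3.038]
force: [0.1, 0.3, -1.1]
grip_width: 14.5
grip_force: 39.4
(array([-0.0027, -0.    ,  0.0914]), array([ 0.0019, -0.0018, -0.0027])) [635.42356612  -1.52011751 131.91166373]
(array([-0.0026, -0.0002,  0.0914]), array([ 0.002 , -0.0018, -0.0025])) [635.45719024  -1.38111288 131.93877535]
(array([-0.0025, -0.0003,  0.0915]), array([ 0.002 , -0.0017, -0.0023])) [635.51466826  -1.22769606 131.99304327]
```

```bash
python3 -m creep '[{"xyz":[-0.002,0,0.03],"angular":[0.002,-0.002,0]},{"xyz":[-0.002,0,0.055],"angular":[0.002,-0.002,0]},{"xyz":[-0.002,0,0.062],"angular":[0.002,-0.002,0]},{"xyz":[-0.002,0,0.067],"angular":[0.002,-0.002,0]},{"xyz":[-0.002,0,0.073],"angular":[0.002,-0.002,0]},{"xyz":[-0.002,0,0.08],"angular":[0.002,-0.002,0]},{"xyz":[-0.002,0,0.086],"angular":[0.002,-0.002,0]},{"xyz":[-0.002,0,0.093],"angular":[0.002,-0.002,0]},{"xyz":[-0.002,0,0.093],"angular":[0.002,-0.002,0]}]'
```

```text
time_s: 14.78
position: [638.4, -0.8, 41.8]
orientation: [-3.139, 0.003, -3.037]
force: [-4.5, -5.8, 16.2]
grip_width: 14.6
grip_force: 41.4
```

```bash
python3 -m creep '[{"xyz":[0.001,-0.001,0.001],"angular":[0,0,0]},{"xyz":[0.001,-0.001,0.003],"angular":[0,0,0]},{"xyz":[0.001,-0.001,0.003],"angular":[0,0,0]}]'
python3 -m creep '[{"xyz":[0,0,0],"angular":[0,0,0]},{"xyz":[0,0,0],"angular":[0,0,0]},{"xyz":[0,0,0],"angular":[0,0,0]},{"xyz":[0,0,-0.03],"angular":[0,0,0]},{"xyz":[0,0,-0.06],"angular":[0,0,0]},{"xyz":[0,0,-0.092],"angular":[0,0,0]},{"xyz":[0,0,-0.092],"angular":[0,0,0]},{"xyz":[0,0,-0.092],"angular":[0,0,0]}]' 0.036 40
python3 - <<'E'
from h import *
im=r.get_image('wrist'); cv2.imwrite('pics/w6.png',im[:,:,::-1])
c=cam('wrist'); print([np.round(proj(c,p)) for p in ([637.9,-1.1,70],[673,3,70])], [ (np.round(w[0]),w[1]) for w in white(im,(250,200,400,400),60)])
print(go([451.5-17,-333.2,120],np.pi+.106),go([622.3,-246.4,120],np.pi+.106)); 
E
```

```text
time_s: 15.15
position: [638.5, -0.9, 41.6]
orientation: [-3.14, 0.006, -3.036]
force: [-7.9, -1.3, 31.6]
grip_width: 14.5
grip_force: 42.8
time_s: 16.15
position: [635.8, -0.7, 126.3]
orientation: [3.141, -0.002, -3.036]
force: [-0.3, -0.6, -0.8]
grip_width: 35.7
grip_force: 0.0
[array([322., 261.]), array([323., 310.])] [(array([367., 218.]), np.int32(1273)), (array([363., 279.]), np.int32(1257)), (array([323., 260.]), np.int32(450)), (array([324., 312.]), np.int32(381)), (array([348., 336.]), np.int32(138))]
(array([ 0.2347, -0.3096,  0.0063]), array([ 0.0009, -0.0028, -0.0008])) (array([ 0.0388, -0.243 ,  0.0058]), array([ 0.0009, -0.0028, -0.0008]))
```

```bash
python3 -m creep '[{"xyz":[0.008,-0.05,-0.01],"angular":[0,0,0]},{"xyz":[0.016,-0.1,-0.01],"angular":[0,0,0]},{"xyz":[0.024,-0.15,-0.01],"angular":[0,0,0]},{"xyz":[0.032,-0.2,0],"angular":[0,0,0]},{"xyz":[0.039,-0.243,0.006],"angular":[0,0,0]},{"xyz":[0.039,-0.243,0.006],"angular":[0,0,0]},{"xyz":[0.039,-0.243,0.006],"angular":[0,0,0]},{"xyz":[0.039,-0.243,0.006],"angular":[0,0,0]}]'
python3 - <<'E'
from h import *
print(go([622.3,-246.4,44],np.pi+.106)); 
im=r.get_image('wrist');c=cam('wrist')
print([ (np.round(at_z(c,w[0],74),1),w[1]) for w in white(im,(250,150,400,400),60)])
E
```

```text
time_s: 17.2
position: [623.2, -245.2, 121.3]
orientation: [3.141, -0.001, -3.035]
force: [-0.1, 0.2, -0.6]
grip_width: 36.1
grip_force: 0.0
(array([ 0.0009, -0.0011,  0.0773]), array([ 0.0009, -0.0007,  0.0007]))
[(array([ 622.9, -246.3,   74. ]), np.int32(462)), (array([ 700.4, -238.6,   74. ]), np.int32(5432))]
```

```bash
python3 -m creep '[{"xyz":[0.0005,-0.001,0.045],"angular":[0,0,0]},{"xyz":[0.0005,-0.001,0.077],"angular":[0,0,0]},{"xyz":[0.0005,-0.001,0.077],"angular":[0,0,0]},{"xyz":[0.0005,-0.001,0.077],"angular":[0,0,0]}]'
python3 -m creep '[{"xyz":[0,0,0],"angular":[0,0,0]},{"xyz":[0,0,0],"angular":[0,0,0]},{"xyz":[0,0,0],"angular":[0,0,0]},{"xyz":[0,0,0],"angular":[0,0,0]},{"xyz":[0,0,-0.03],"angular":[0,0,0]},{"xyz":[0,0,-0.06],"angular":[0,0,0]},{"xyz":[0,0,-0.095],"angular":[0,0,0]},{"xyz":[0,0,-0.095],"angular":[0,0,0]}]' 0.005 40
python3 - <<'E'
from h import *
print(go([602.1,-4.9,135],np.pi+.106)); 
E
```

```text
time_s: 17.75
position: [623.7, -247.3, 46.2]
orientation: [-3.141, 0.001, -3.035]
force: [0.5, -0.8, -0.5]
grip_width: 36.3
grip_force: 0.0
time_s: 18.75
position: [624.8, -248.9, 143.8]
orientation: [-3.138, 0.006, -3.036]
force: [0.3, 0.2, -0.7]
grip_width: 14.4
grip_force: 39.2
(array([-0.003 ,  0.2451,  0.0078]), array([-0.0039,  0.0058, -0.0009]))
```

```bash
python3 -m creep '[{"xyz":[-0.001,0.05,0],"angular":[-0.002,0.002,0]},{"xyz":[-0.001,0.1,0],"angular":[-0.002,0.002,0]},{"xyz":[-0.002,0.15,0],"angular":[-0.002,0.002,0]},{"xyz":[-0.003,0.2,0],"angular":[-0.002,0.002,0]},{"xyz":[-0.003,0.245,0.007],"angular":[-0.002,0.002,0]},{"xyz":[-0.003,0.245,0.007],"angular":[-0.002,0.002,0]},{"xyz":[-0.003,0.245,0.007],"angular":[-0.002,0.002,0]},{"xyz":[-0.003,0.245,0.007],"angular":[-0.002,0.002,0]},{"xyz":[-0.003,0.245,0.007],"angular":[-0.002,0.002,0]}]'
python3 - <<'E'
from h import *
print(go([602.1,-4.9,41],np.pi+.106))
E
```

```text
time_s: 19.88
position: [600.3, -4.9, 132.7]
orientation: [3.14, -0.002, -3.038]
force: [0.4, 0.0, -0.3]
grip_width: 14.5
grip_force: 39.3
(array([-0.002 , -0.0003,  0.0917]), array([ 0.002 , -0.0019, -0.0026]))
```

```bash
python3 -m creep '[{"xyz":[-0.001,0,0.03],"angular":[0.002,-0.002,0]},{"xyz":[-0.001,0,0.055],"angular":[0.002,-0.002,0]},{"xyz":[-0.001,0,0.062],"angular":[0.002,-0.002,0]},{"xyz":[-0.001,0,0.067],"angular":[0.002,-0.002,0]},{"xyz":[-0.001,0,0.073],"angular":[0.002,-0.002,0]},{"xyz":[-0.001,0,0.08],"angular":[0.002,-0.002,0]},{"xyz":[-0.001,0,0.086],"angular":[0.002,-0.002,0]},{"xyz":[-0.001,0,0.093],"angular":[0.002,-0.002,0]},{"xyz":[-0.001,0,0.094],"angular":[0.002,-0.002,0]}]'
```

```text
time_s: 21.0
position: [602.3, -4.8, 43.0]
orientation: [-3.138, 0.004, -3.037]
force: [-8.3, -4.6, 29.2]
grip_width: 14.5
grip_force: 42.3
```

```bash
python3 -m creep '[{"xyz":[0,0,0],"angular":[0,0,0]},{"xyz":[0,0,0],"angular":[0,0,0]},{"xyz":[0,0,0],"angular":[0,0,0]},{"xyz":[0,0,-0.03],"angular":[0,0,0]},{"xyz":[0,0,-0.06],"angular":[0,0,0]},{"xyz":[0,0,-0.098],"angular":[0,0,0]},{"xyz":[0,0,-0.098],"angular":[0,0,0]},{"xyz":[0,0,-0.098],"angular":[0,0,0]}]' 0.036 40
python3 - <<'E'
from h import *
im=r.get_image('wrist'); cv2.imwrite('pics/w7.png',im[:,:,::-1])
c=cam('wrist'); print([np.round(proj(c,p)) for p in ([602.1,-4.9,70],[637.9,-1.1,70],[673,3,70])], [ (np.round(w[0]),w[1]) for w in white(im,(250,200,400,400),60)])
print(go([617,-331.3,125],np.pi+.106)); 
E
```

```text
time_s: 22.0
position: [600.4, -3.2, 135.9]
orientation: [3.141, -0.001, -3.036]
force: [-1.2, 0.4, -0.2]
grip_width: 35.9
grip_force: 0.0
[array([321., 255.]), array([321., 304.]), array([321., 348.])] [(array([366., 217.]), np.int32(1141)), (array([321., 252.]), np.int32(417)), (array([349., 301.]), np.int32(2652)), (array([322., 349.]), np.int32(318)), (array([321., 367.]), np.int32(256))]
(array([ 0.0175, -0.3281,  0.0101]), array([ 0.0008, -0.0023, -0.0007]))
```

```bash
python3 -m creep '[{"xyz":[0.003,-0.055,0],"angular":[0,0,0]},{"xyz":[0.006,-0.11,0],"angular":[0,0,0]},{"xyz":[0.009,-0.165,0],"angular":[0,0,0]},{"xyz":[0.012,-0.22,0],"angular":[0,0,0]},{"xyz":[0.015,-0.275,0.005],"angular":[0,0,0]},{"xyz":[0.0175,-0.328,0.01],"angular":[0,0,0]},{"xyz":[0.0175,-0.328,0.01],"angular":[0,0,0]},{"xyz":[0.0175,-0.328,0.01],"angular":[0,0,0]},{"xyz":[0.0175,-0.328,0.01],"angular":[0,0,0]}]'
python3 - <<'E'
from h import *
print(go([617,-331.3,44],np.pi+.106)); 
im=r.get_image('wrist');c=cam('wrist')
print([ (np.round(at_z(c,w[0],74),1),w[1]) for w in white(im,(250,150,400,400),60)])
E
```

```text
time_s: 23.18
position: [617.8, -329.9, 126.2]
orientation: [3.14, -0.001, -3.035]
force: [-0.3, 0.0, 0.7]
grip_width: 36.0
grip_force: 0.0
(array([ 0.0008, -0.0014,  0.0822]), array([ 0.0012, -0.0009,  0.0007]))
[(array([ 618.2, -331.3,   74. ]), np.int32(441)), (array([ 707.6, -287.8,   74. ]), np.int32(462))]
```

```bash
python3 -m creep '[{"xyz":[0,-0.001,0.045],"angular":[0,0,0]},{"xyz":[0,-0.001,0.083],"angular":[0,0,0]},{"xyz":[0,-0.001,0.083],"angular":[0,0,0]},{"xyz":[0,-0.001,0.083],"angular":[0,0,0]}]'
python3 -m creep '[{"xyz":[0,0,0],"angular":[0,0,0]},{"xyz":[0,0,0],"angular":[0,0,0]},{"xyz":[0,0,0],"angular":[0,0,0]},{"xyz":[0,0,0],"angular":[0,0,0]},{"xyz":[0,0,-0.03],"angular":[0,0,0]},{"xyz":[0,0,-0.06],"angular":[0,0,0]},{"xyz":[0,0,-0.095],"angular":[0,0,0]},{"xyz":[0,0,-0.095],"angular":[0,0,0]}]' 0.005 40
python3 - <<'E'
from h import *
print(go([566.3,-8.7,135],np.pi+.106)); 
E
```

```text
time_s: 23.72
position: [618.3, -331.6, 44.5]
orientation: [3.142, 0.0, -3.035]
force: [-0.9, -0.8, 0.8]
grip_width: 35.9
grip_force: 0.0
time_s: 24.72
position: [619.7, -333.9, 142.3]
orientation: [-3.137, 0.005, -3.037]
force: [-0.8, -0.0, -0.1]
grip_width: 14.6
grip_force: 39.0
(array([0.019 , 0.3291, 0.0058]), array([-0.0043,  0.0047, -0.001 ]))
```

```bash
python3 -m creep '[{"xyz":[0.003,0.055,0],"angular":[-0.002,0.002,0]},{"xyz":[0.006,0.11,0],"angular":[-0.002,0.002,0]},{"xyz":[0.009,0.165,0],"angular":[-0.002,0.002,0]},{"xyz":[0.012,0.22,0],"angular":[-0.002,0.002,0]},{"xyz":[0.016,0.275,0],"angular":[-0.002,0.002,0]},{"xyz":[0.019,0.329,0.006],"angular":[-0.002,0.002,0]},{"xyz":[0.019,0.329,0.006],"angular":[-0.002,0.002,0]},{"xyz":[0.019,0.329,0.006],"angular":[-0.002,0.002,0]},{"xyz":[0.019,0.329,0.006],"angular":[-0.002,0.002,0]},{"xyz":[0.019,0.329,0.006],"angular":[-0.002,0.002,0]}]'
python3 - <<'E'
from h import *
print(go([566.3,-8.7,41],np.pi+.106))
E
```

```text
time_s: 25.98
position: [564.9, -8.6, 132.6]
orientation: [3.14, -0.002, -3.038]
force: [0.3, -0.1, -0.3]
grip_width: 14.7
grip_force: 39.3
(array([-0.0016, -0.0004,  0.0916]), array([ 0.0019, -0.0019, -0.0027]))
```

```bash
python3 -m creep '[{"xyz":[-0.0005,-0.0005,0.03],"angular":[0.002,-0.002,0]},{"xyz":[-0.0005,-0.0005,0.055],"angular":[0.002,-0.002,0]},{"xyz":[-0.0005,-0.0005,0.062],"angular":[0.002,-0.002,0]},{"xyz":[-0.0005,-0.0005,0.067],"angular":[0.002,-0.002,0]},{"xyz":[-0.0005,-0.0005,0.073],"angular":[0.002,-0.002,0]},{"xyz":[-0.0005,-0.0005,0.08],"angular":[0.002,-0.002,0]},{"xyz":[-0.0005,-0.0005,0.086],"angular":[0.002,-0.002,0]},{"xyz":[-0.0005,-0.0005,0.093],"angular":[0.002,-0.002,0]},{"xyz":[-0.0005,-0.0005,0.095],"angular":[0.002,-0.002,0]}]'
```

```text
time_s: 27.1
position: [566.4, -8.8, 41.1]
orientation: [-3.138, 0.004, -3.037]
force: [-7.4, -4.9, 32.5]
grip_width: 14.6
grip_force: 42.4
```

Seated at the hard stop. On to the last probe.

```bash
python3 -m creep '[{"xyz":[0,0,0],"angular":[0,0,0]},{"xyz":[0,0,0],"angular":[0,0,0]},{"xyz":[0,0,0],"angular":[0,0,0]},{"xyz":[0,0,-0.03],"angular":[0,0,0]},{"xyz":[0,0,-0.06],"angular":[0,0,0]},{"xyz":[0,0,-0.098],"angular":[0,0,0]},{"xyz":[0,0,-0.098],"angular":[0,0,0]},{"xyz":[0,0,-0.098],"angular":[0,0,0]}]' 0.036 40
python3 - <<'E'
from h import *
print(go([434.3,-333.3,125],np.pi+.106)); 
E
```

```text
time_s: 28.1
position: [564.4, -7.3, 135.0]
orientation: [3.141, -0.001, -3.036]
force: [-0.4, 0.0, -0.8]
grip_width: 36.1
grip_force: 0.0
(array([ 0.1637, -0.3105,  0.0099]), array([ 0.0006, -0.001 , -0.0006]))
```

```bash
python3 -m creep '[{"xyz":[0.026,-0.05,0],"angular":[0,0,0]},{"xyz":[0.052,-0.1,0],"angular":[0,0,0]},{"xyz":[0.079,-0.15,0],"angular":[0,0,0]},{"xyz":[0.105,-0.2,0],"angular":[0,0,0]},{"xyz":[0.132,-0.25,0],"angular":[0,0,0]},{"xyz":[0.158,-0.3,0.005],"angular":[0,0,0]},{"xyz":[0.1635,-0.3105,0.01],"angular":[0,0,0]},{"xyz":[0.1635,-0.3105,0.01],"angular":[0,0,0]},{"xyz":[0.1635,-0.3105,0.01],"angular":[0,0,0]},{"xyz":[0.1635,-0.3105,0.01],"angular":[0,0,0]}]'
python3 - <<'E'
from h import *
print(go([434.3,-333.3,44],np.pi+.106)); 
im=r.get_image('wrist');c=cam('wrist')
print([ (np.round(at_z(c,w[0],74),1),w[1]) for w in white(im,(250,150,400,400),60)])
E
```

```text
time_s: 29.35
position: [435.5, -332.1, 125.8]
orientation: [3.141, 0.0, -3.034]
force: [-1.1, 0.2, 0.7]
grip_width: 35.9
grip_force: 0.0
(array([ 0.0014, -0.0011,  0.0818]), array([0.0004, 0.    , 0.0015]))
[(array([ 434.3, -333.3,   74. ]), np.int32(444))]
```

```bash
python3 -m creep '[{"xyz":[0.001,-0.001,0.045],"angular":[0,0,0]},{"xyz":[0.001,-0.001,0.083],"angular":[0,0,0]},{"xyz":[0.001,-0.001,0.083],"angular":[0,0,0]},{"xyz":[0.001,-0.001,0.083],"angular":[0,0,0]}]'
python3 -m creep '[{"xyz":[0,0,0],"angular":[0,0,0]},{"xyz":[0,0,0],"angular":[0,0,0]},{"xyz":[0,0,0],"angular":[0,0,0]},{"xyz":[0,0,0],"angular":[0,0,0]},{"xyz":[0,0,-0.03],"angular":[0,0,0]},{"xyz":[0,0,-0.06],"angular":[0,0,0]},{"xyz":[0,0,-0.095],"angular":[0,0,0]},{"xyz":[0,0,-0.095],"angular":[0,0,0]}]' 0.005 40
python3 - <<'E'
from h import *
print(go([530.5,-12.5,135],np.pi+.106)); 
E
```

```text
time_s: 29.9
position: [434.4, -334.0, 43.1]
orientation: [3.141, -0.0, -3.035]
force: [-0.6, 0.2, -0.1]
grip_width: 35.9
grip_force: 0.0
time_s: 30.9
position: [435.4, -336.3, 140.5]
orientation: [-3.137, 0.003, -3.037]
force: [0.3, 0.0, -0.6]
grip_width: 14.9
grip_force: 39.0
(array([-0.1285,  0.3121,  0.0045]), array([-0.0046,  0.0033, -0.001 ]))
```

```bash
python3 -m creep '[{"xyz":[-0.021,0.052,0],"angular":[-0.002,0.002,0]},{"xyz":[-0.042,0.104,0],"angular":[-0.002,0.002,0]},{"xyz":[-0.064,0.156,0],"angular":[-0.002,0.002,0]},{"xyz":[-0.086,0.208,0],"angular":[-0.002,0.002,0]},{"xyz":[-0.107,0.26,0],"angular":[-0.002,0.002,0]},{"xyz":[-0.1285,0.312,0.005],"angular":[-0.002,0.002,0]},{"xyz":[-0.1285,0.312,0.005],"angular":[-0.002,0.002,0]},{"xyz":[-0.1285,0.312,0.005],"angular":[-0.002,0.002,0]},{"xyz":[-0.1285,0.312,0.005],"angular":[-0.002,0.002,0]},{"xyz":[-0.1285,0.312,0.005],"angular":[-0.002,0.002,0]}]'
python3 - <<'E'
from h import *
print(go([530.5,-12.5,40],np.pi+.106))
E
```

```text
time_s: 32.15
position: [528.9, -12.2, 132.7]
orientation: [3.14, -0.002, -3.039]
force: [-0.2, 0.3, 0.4]
grip_width: 15.0
grip_force: 39.2
(array([-0.0018, -0.0007,  0.0927]), array([ 0.002 , -0.002 , -0.0031]))
```

```bash
python3 -m creep '[{"xyz":[-0.0007,-0.0007,0.03],"angular":[0.002,-0.002,0]},{"xyz":[-0.0007,-0.0007,0.055],"angular":[0.002,-0.002,0]},{"xyz":[-0.0007,-0.0007,0.062],"angular":[0.002,-0.002,0]},{"xyz":[-0.0007,-0.0007,0.067],"angular":[0.002,-0.002,0]},{"xyz":[-0.0007,-0.0007,0.073],"angular":[0.002,-0.002,0]},{"xyz":[-0.0007,-0.0007,0.08],"angular":[0.002,-0.002,0]},{"xyz":[-0.0007,-0.0007,0.086],"angular":[0.002,-0.002,0]},{"xyz":[-0.0007,-0.0007,0.093],"angular":[0.002,-0.002,0]},{"xyz":[-0.0007,-0.0007,0.096],"angular":[0.002,-0.002,0]}]'
```

```text
time_s: 33.28
position: [531.3, -12.7, 39.6]
orientation: [-3.138, 0.003, -3.037]
force: [-10.0, -5.4, 37.2]
grip_width: 14.7
grip_force: 43.0
```

```bash
python3 -m creep '[{"xyz":[0,0,0],"angular":[0,0,0]},{"xyz":[0,0,0],"angular":[0,0,0]},{"xyz":[0,0,0],"angular":[0,0,0]},{"xyz":[0,0,-0.04],"angular":[0,0,0]},{"xyz":[0,0,-0.08],"angular":[0,0,0]},{"xyz":[-0.02,0,-0.14],"angular":[0,0,0]},{"xyz":[-0.05,0,-0.2],"angular":[0,0,0]},{"xyz":[-0.05,0,-0.2],"angular":[0,0,0]},{"xyz":[-0.05,0,-0.2],"angular":[0,0,0]}]' 0.036 40
python3 - <<'E'
from h import *
T=tool();np.save('T8.npy',T); c=cam('wrist',T)
im=r.get_image('wrist'); cv2.imwrite('pics/w8.png',im[:,:,::-1]); cv2.imwrite('pics/top8.png',r.get_image('top')[:,:,::-1])
d=np.array([.9944,.1056])
for X in (-54,-18,18,54,90): print(X,np.round(proj(c,np.r_[np.array([584.2,-6.8])+X*d,70])))
for th in ['cover_grip','cover_dip','cover']:
    for k in r.place_of(th,'top')[:2]: print(th,round(k['conf'],2),np.round((cam('top')[2]@np.append(k['point'],1))[:3]))
print(go([484,374,250],np.radians(207.4)))
E
```

```text
time_s: 34.4
position: [579.2, -5.9, 236.1]
orientation: [3.141, -0.001, -3.036]
force: [-1.1, -0.4, -0.0]
grip_width: 36.4
grip_force: 0.0
-54 [322. 163.]
-18 [322. 203.]
18 [322. 239.]
54 [322. 274.]
90 [322. 306.]
cover_grip 0.73 [490. 376.  80.]
cover_dip 0.64 [427. 486.  48.]
cover 0.7 [484. 374.  -3.]
(array([ 0.0536,  0.3877, -0.0144]), array([ 0.0016, -0.003 , -0.3731]))
```

View pics/w8.png

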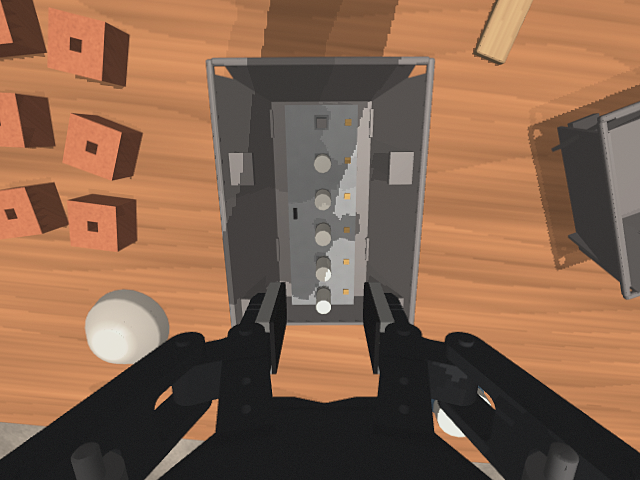

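```bash
python3 -m creep '[{"xyz":[0.008,0.055,-0.014],"angular":[0,0,-0.06]},{"xyz":[0.016,0.11,-0.014],"angular":[0,0,-0.12]},{"xyz":[0.023,0.166,-0.014],"angular":[0,0,-0.18]},{"xyz":[0.03,0.22,-0.014],"angular":[0,0,-0.24]},{"xyz":[0.038,0.276,-0.014],"angular":[0,0,-0.3]},{"xyz":[0.045,0.33,-0.014],"angular":[0,0,-0.373]},{"xyz":[0.0535,0.388,-0.014],"angular":[0,0,-0.373]},{"xyz":[0.0535,0.388,-0.014],"angular":[0,0,-0.373]},{"xyz":[0.0535,0.388,-0.014],"angular":[0,0,-0.373]},{"xyz":[0.0535,0.388,-0.014],"angular":[0,0,-0.373]}]' 0.045
python3 - <<'E'
from h import *
T=tool();np.save('T9.npy',T); c=cam('wrist',T); print(T[:3,3])
im=r.get_image('wrist'); cv2.imwrite('pics/w9.png',im[:,:,::-1])
for th in ['cover_grip','cover_dip','cover']:
    for k in r.place_of(th,'wrist')[:1]: print(th,round(k['conf'],2),np.round((c[2]@np.append(k['point'],1))[:3],1))
E
```

```text
time_s: 35.9
position: [485.7, 372.7, 250.6]
orientation: [-3.141, -0.001, -2.665]
force: [0.6, -0.5, 0.3]
grip_width: 44.9
grip_force: 0.0
[485.69849224 372.7373056  250.55760928]
cover_grip 0.98 [485.4 372.7  85.4]
cover_dip 0.81 [425.2 479.8  50.2]
cover 0.66 [485.  371.9   2.1]
```

View pics/w9.png

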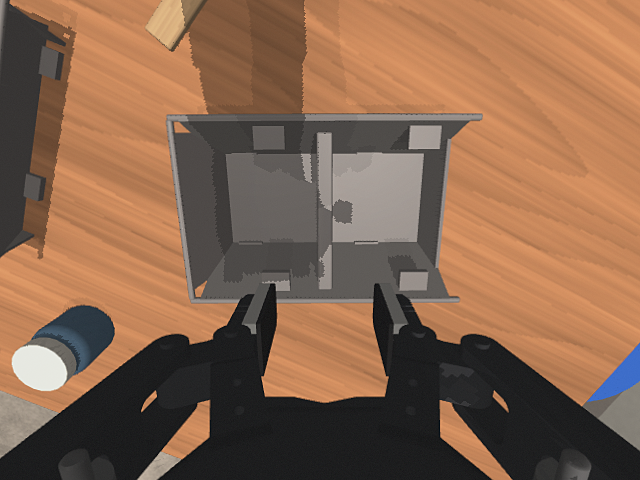

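```bash
python3 - <<'E'
from h import *
c=cam('wrist',np.load('T9.npy'));ct=cam('top')
for a,b in [((168,117),(243,290)),((190,302),(209,218))]:
    x,e=tri([(c,a),(ct,b)]); print(np.round(x),round(e,1),np.round(at_z(c,a,90),1))
p,q=at_z(c,(324,132),90),at_z(c,(325,289),90); m=(p+q)/2; v=p-q
print(p,q,m,np.linalg.norm(v), 'bar dir deg',np.degrees(np.arctan2(v[1],v[0])))
f,g=at_z(c,(168,117),90),at_z(c,(190,302),90); print('full end mid',(f+g)/2, np.degrees(np.arctan2(*(m-(f+g)/2)[[1,0]])))
E
```

```text
[468. 209.  80.] 1.3 [468.2 213.3  90. ]
[621. 291.  93.] 3.2 [625.6 292.8  90. ]
[418.00386446 338.01192408  90.        ] [550.13745017 407.23680252  90.        ] [484.07065732 372.6243633   90.        ] 149.1689252794542 bar dir deg -152.349925389736
full end mid [546.8804996  253.06360062  90.        ] 117.7146636488468
```

```bash
python3 -m creep '[{"xyz":[0.0015,0.0006,0.05],"angular":[0,0,-0.005]},{"xyz":[0.0015,0.0006,0.1],"angular":[0,0,-0.005]},{"xyz":[0.0015,0.0006,0.14],"angular":[0,0,-0.005]},{"xyz":[0.0015,0.0006,0.17],"angular":[0,0,-0.005]},{"xyz":[0.0015,0.0006,0.187],"angular":[0,0,-0.005]},{"xyz":[0.0015,0.0006,0.187],"angular":[0,0,-0.005]},{"xyz":[0.0015,0.0006,0.187],"angular":[0,0,-0.005]}]'
python3 -m creep '[{"xyz":[0,0,0],"angular":[0,0,0]},{"xyz":[0,0,0],"angular":[0,0,0]},{"xyz":[0,0,0],"angular":[0,0,0]},{"xyz":[0,0,0],"angular":[0,0,0]},{"xyz":[0,0,0],"angular":[0,0,0]}]' 0.003 80
python3 -m creep '[{"xyz":[0,0,-0.03],"angular":[0,0,0]},{"xyz":[0,0,-0.06],"angular":[0,0,0]},{"xyz":[0,0,-0.1],"angular":[0,0,0]},{"xyz":[0,0,-0.14],"angular":[0,0,0]},{"xyz":[0,0,-0.14],"angular":[0,0,0]},{"xyz":[0,0,-0.14],"angular":[0,0,0]}]'
python3 - <<'E'
from h import *
# target underside centre = base centre (584.2,-6.8); yaw tool = base yaw+pi+pi/2
print(go([584.2,-6.8,200],.106+1.5*np.pi))
E
```

```text
time_s: 36.98
position: [484.8, 374.5, 65.3]
orientation: [3.141, 0.002, -2.659]
force: [0.6, 0.2, 0.2]
grip_width: 45.1
grip_force: 0.0
time_s: 37.6
position: [484.7, 374.4, 65.3]
orientation: [-3.141, 0.003, -2.659]
force: [0.2, -1.4, 5.3]
grip_width: 12.6
grip_force: 78.4
time_s: 38.35
position: [483.0, 373.7, 202.2]
orientation: [3.142, -0.002, -2.658]
force: [0.7, -0.7, -3.3]
grip_width: 12.4
grip_force: 78.5
(array([ 0.0872, -0.3839,  0.0024]), array([ 0.0013, -0.0018, -1.1935]))
```

```bash
python3 -m creep '[{"xyz":[0.009,-0.038,0],"angular":[0,0,-0.12]},{"xyz":[0.018,-0.077,0],"angular":[0,0,-0.24]},{"xyz":[0.026,-0.115,0],"angular":[0,0,-0.36]},{"xyz":[0.035,-0.154,0],"angular":[0,0,-0.48]},{"xyz":[0.044,-0.192,0],"angular":[0,0,-0.6]},{"xyz":[0.052,-0.23,0],"angular":[0,0,-0.72]},{"xyz":[0.061,-0.269,0],"angular":[0,0,-0.84]},{"xyz":[0.07,-0.307,0],"angular":[0,0,-0.96]},{"xyz":[0.079,-0.346,0],"angular":[0,0,-1.08]},{"xyz":[0.087,-0.384,0],"angular":[0,0,-1.1935]},{"xyz":[0.087,-0.384,0],"angular":[0,0,-1.1935]},{"xyz":[0.087,-0.384,0],"angular":[0,0,-1.1935]}]'
python3 - <<'E'
from h import *
print(go([584,-5.3,150],.106+1.5*np.pi))
cv2.imwrite('pics/w10.png',r.get_image('wrist')[:,:,::-1]);cv2.imwrite('pics/top10.png',r.get_image('top')[:,:,::-1]);im=r.get_image('scene');cv2.imwrite('pics/s10.png',im[:,:,::-1])
E
```

```text
time_s: 39.85
position: [583.8, -6.2, 201.7]
orientation: [3.138, 0.001, -1.466]
force: [-0.4, 0.2, -3.4]
grip_width: 12.1
grip_force: 78.6
(array([-0.0008, -0.0005,  0.0517]), array([ 0.0038,  0.0015, -0.0013]))
```

View pics/w10.png

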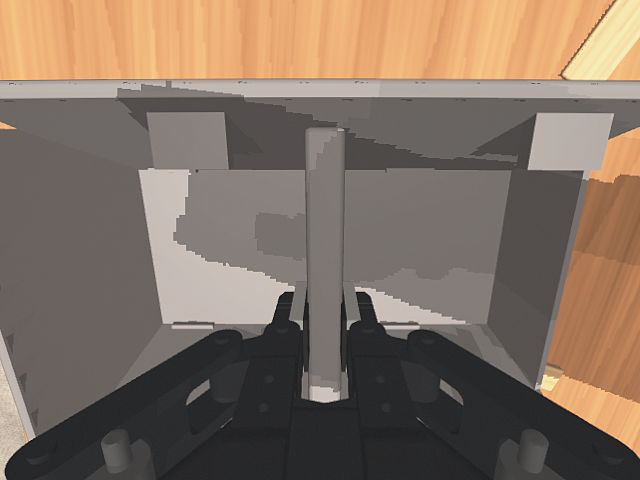

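View pics/s10.png

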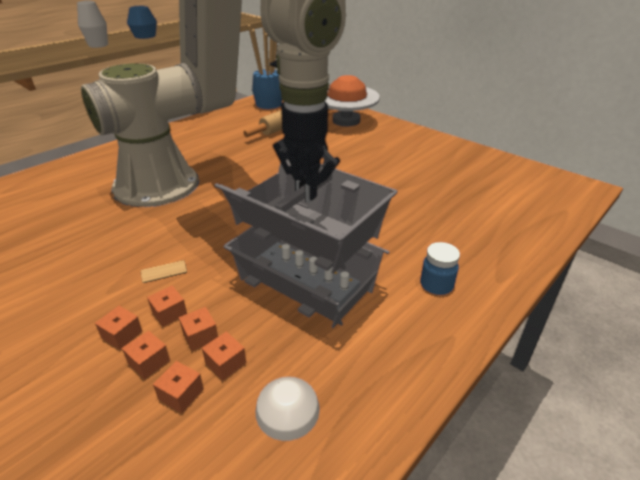

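```bash
python3 -m creep '[{"xyz":[-0.0008,-0.0005,0.02],"angular":[0.003,0.001,0]},{"xyz":[-0.0008,-0.0005,0.035],"angular":[0.003,0.001,0]},{"xyz":[-0.0008,-0.0005,0.045],"angular":[0.003,0.001,0]},{"xyz":[-0.0008,-0.0005,0.051],"angular":[0.003,0.001,0]},{"xyz":[-0.0008,-0.0005,0.055],"angular":[0.003,0.001,0]},{"xyz":[-0.0008,-0.0005,0.055],"angular":[0.003,0.001,0]}]'
python3 - <<'E'
from h import *
print(go([584,-5.3,145],.106+1.5*np.pi))
E
```

```text
time_s: 40.75
position: [585.6, -5.7, 148.8]
orientation: [-3.139, -0.001, -1.465]
force: [-0.6, -0.2, -2.6]
grip_width: 12.7
grip_force: 78.6
(array([-0.0005,  0.0016,  0.0038]), array([-0.0031, -0.0009, -0.0002]))
```

```bash
python3 -m creep '[{"xyz":[-0.0005,0.0015,0.001],"angular":[-0.003,-0.001,0]},{"xyz":[-0.0005,0.0015,0.003],"angular":[-0.003,-0.001,0]},{"xyz":[-0.0005,0.0015,0.0045],"angular":[-0.003,-0.001,0]},{"xyz":[-0.0005,0.0015,0.0045],"angular":[-0.003,-0.001,0]},{"xyz":[-0.0005,0.0015,0.0045],"angular":[-0.003,-0.001,0]}]'
```

```text
time_s: 41.38
position: [584.2, -5.4, 145.2]
orientation: [-3.14, -0.0, -1.465]
force: [-2.5, -0.8, 5.8]
grip_width: 12.6
grip_force: 79.7
```

```bash
python3 -m creep '[{"xyz":[0,0,0],"angular":[0,0,0]},{"xyz":[0,0,0],"angular":[0,0,0]},{"xyz":[0,0,0],"angular":[0,0,0]},{"xyz":[0,0,0],"angular":[0,0,0]},{"xyz":[0,0,-0.03],"angular":[0,0,0]},{"xyz":[0,0,-0.07],"angular":[0,0,0]},{"xyz":[0,0,-0.12],"angular":[0,0,0]},{"xyz":[0,0,-0.17],"angular":[0,0,0]},{"xyz":[0,0,-0.17],"angular":[0,0,0]},{"xyz":[0,0,-0.17],"angular":[0,0,0]}]' 0.045
python3 - <<'E'
from h import *
T=tool();c=cam('wrist',T);print(T[:3,3])
im=r.get_image('wrist');cv2.imwrite('pics/w11.png',im[:,:,::-1]);im=r.get_image('scene');cv2.imwrite('pics/s11.png',im[:,:,::-1]);r.get_image('top')
for th in ['cover_grip','cover_dip','cover']:
  for cn in ('wrist','scene'):
    cc=c if cn=='wrist' else cam(cn)
    for k in r.place_of(th,cn)[:1]: print(th,cn,round(k['conf'],2),np.round((cc[2]@np.append(k['point'],1))[:3],1))
a=np.r_[.9944,.1056,0];b=np.r_[-.1056,.9944,0];o=np.r_[584.2,-6.8,0]
print('rim full end/dip end expected corners (cover rim at z170)',[np.round(proj(c,o+s*136*a+t*89*b+[0,0,170])) for s in(1,-1) for t in(1,-1)])
print('bar ends',[np.round(proj(c,o+t*75*b+[0,0,170])) for t in(1,-1)])
E
```

```text
time_s: 42.62
position: [584.0, -5.3, 313.8]
orientation: [3.141, 0.0, -1.465]
force: [-0.2, -0.2, 0.1]
grip_width: 44.7
grip_force: 0.0
[584.02428365  -5.28441613 313.77995611]
cover_grip wrist 0.83 [584.   -6.5 165.7]
cover_grip scene 0.9 [584.7 -11.4 161.3]
cover_dip wrist 0.98 [458.9 -20.3 129.2]
cover wrist 0.59 [582.5  -9.4  82.5]
cover scene 0.85 [583.5  -3.8  77.7]
rim full end/dip end expected corners (cover rim at z170) [array([183., 310.]), array([156., 113.]), array([466., 310.]), array([493., 113.])]
bar ends [array([324., 297.]), array([324., 131.])]
```

View pics/w11.png

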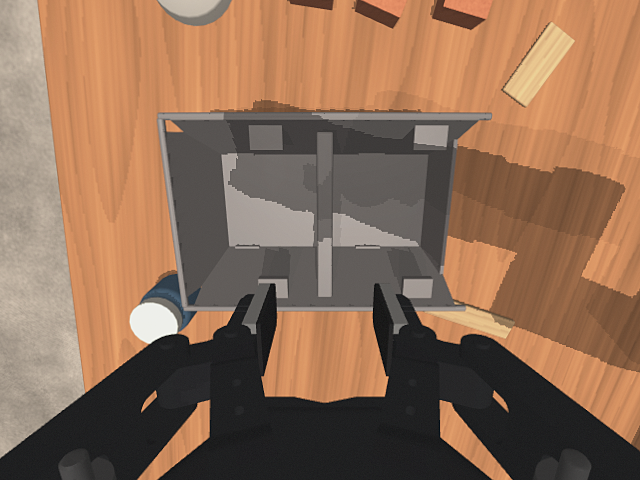

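View pics/s11.png

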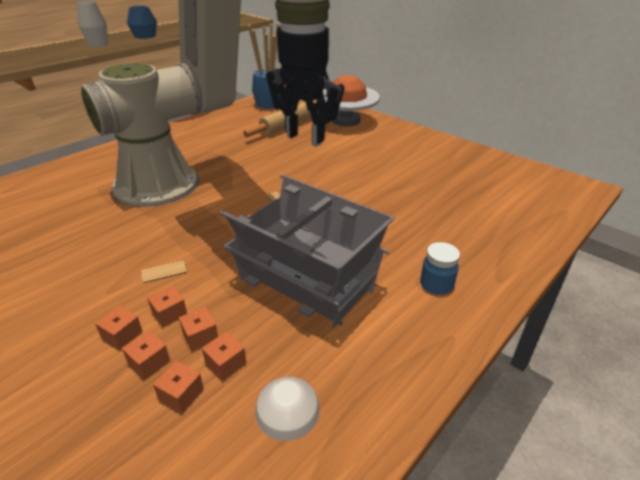

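```bash
python3 -c "
from bench import r
print(r.job_done())"
```

```text
the job is handed in; nothing more can be done
None
```

The job is handed in: all five probes present are seated fully home in sockets 1–5 of the base dock. The cover tote stands level on the base's ledges, turned half a turn from it, at about 43 s of robot time.

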